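# Seat the board and hold the window shutter half open

## Task

Get the board in the bench fixture ready for a look at its near half: press the fixture's treadle all the way down to its stop, so that its pusher drives the green board fully home under the window, and let the treadle come back up. Then slide the sprung shutter by its tab away from the robot's side to half of its travel, where the pointer meets the middle mark, and finish the program while still holding it there against its spring. Leave the other things on the bench where they are.

Things in the scene. Friction and masses are not known exactly. Their poses are not given: they have to be found in the camera images.
- fixture: Board fixture, fixed: aluminium base plate 200 x 220 x 12 mm. Origin on the bench surface; x points away from the robot's side, y left, z up; turned up to 0.4 rad. In its frame (mm): plate x -85..115, y -130..90; left half: channel along y, walls at x -41 and 41 up to z 30, stop face at y 67; over it guide bars along x (y 16 and 74, top z 38) and a 3-mark scale; right half (y -95): the treadle.
- shutter (a joint): Slide of the sprung shutter, m: 0 closed (rest), 0.060 fully open, 0.030 half travel; grows as it moves along the fixture's +x. Its spring pushes back with 3 N at closed, rising 0.15 N per mm (7.5 N at half, 12 N at full) and closes it when let go. A dark steel plate 76 x 50 x 3 mm, top 35 mm above the bench, over the window.
- shutter_tab (a point): Centre of the top of the shutter's upright black tab: 18 mm along x, 14 mm along y, from 35 up to 81 mm above the bench, at the shutter's near end. Moves with the shutter: closed it is at x -28, y 45 mm in the fixture's frame, at half travel at x +2. Axes as the fixture's. It can be gripped across y or pushed on its near face.
- half_mark (a point): The middle mark on the scale strip, at x +2, y 81, z 38 mm in the fixture's frame; the shutter's thin steel pointer, level with the tab's centre line, meets it at half travel.
- treadle (a joint): Angle of the treadle, rad: 0 up (rest), 0.22 down on its stop; springs back up when let go. The press needed at the pad is about 4 N at first and 10 N at the stop. Through a linkage it drives the pusher, a steel bar 60 mm long across the channel, 33 mm along the fixture's +y at full press.
- treadle_pad (a point): Centre of the top of the treadle's ribbed rubber pad (40 x 40 mm): at x -45, y -95, z 59 mm in the fixture's frame when up. The lever is hinged at its far end (axis along y, 107 mm beyond the pad), so the pad's centre sinks 23 mm, nearly straight down, to its stop, where its near edge leans down 0.22 rad.
- board: The green circuit board to be seated, 42 x 70 x 8 mm, lying in the channel with its long side along the fixture's x, 12 to 28 mm short (on the right, -y side) of its home. Origin at the centre of its underside.
- board_home (a point): Where the centre of the board's underside is when it is home against the end stop: x 0, y 45, z 12 mm in the fixture's frame, under the window that the shutter covers.
- cutters: Flush cutters with red handles, 44 x 108 x 13 mm, lying to the left of the fixture; to be left alone. Origin under its centre.
- flux_pot: Round flux pot with a teal lid, 53 mm across, 35 mm high, behind the fixture; to be left alone. Origin under its centre.
- tape_roll: Roll of black tape, 58 mm across, 19 mm high, to the right of the fixture; to be left alone. Origin under its centre.
- spare_board: A spare green circuit board, 45 x 70 x 8 mm, lying on the bench mat outside the fixture; to be left alone. Origin under its centre.

How it is judged:
By the outcome, as a careful person would: the job done as asked, in the order asked, and still so for the second after the job is handed in, while the arm keeps its last pose, push and grip.
It also fails if it takes over 40 s, if anything falls off the work surface, if the arm or the gripper's body presses on something with over 40 N, if the wrist force passes 120 N, or if a joint passes its speed limit or range.

## Robot

A 6-joint arm with a two-finger parallel gripper is mounted at the origin on a cart in front of the work surface, level with it; the furniture and walls round the work are solid. World frame = base frame: x ahead of the robot, y to its left, z up, the work surface at z = 0. Lengths are in m, angles in rad, forces in N, time in s.
With the tool pointing down it reaches from about 0.35 to 0.775 m from the base axis. Payload 5.5 kg.
Tool frame: the origin (TCP) lies midway between the tips of the shut fingers; the grasp point (between the pads) lies 19 mm behind it; z points along the fingers, y is the line along which they close (so a half turn about z gives the same grasp; the last joint's range is limited). The gripper opens to 85 mm and grips with 20 to 120 N. Pads are 22 mm wide; open, the fingers measure 114 mm over their backs; the gripper's body (76 mm by 85 mm) begins 54 mm behind the grasp point. The pads swing forward as they close: fully open they stand 13 mm farther back than shut.
Start: joints at [-1.417, 0.313, 0.046, 1.304, 0, 1.431], TCP at [0.167, -0.55, 0.231] pointing down, gripper open.
Joint ranges: [-2.76, 2.76], [-0.86, 1.69], [-1.03, 1.26], [-2.2, 2.34], [-1.47, 1.5], [-3.14, 3.14]. Speed limits (rad/s): [2.57, 2.57, 3.14, 3.14, 3.14, 3.14].

## Interface

Orientations are given as a unit quaternion [w, x, y, z].
In Python, from workcell import env gives the robot as it stands. The module is installed in compiled form; this text tells all that it offers.
- The arm moves only by the tool carry_out, never from a script. Its argument "series" is a list of rows, each an object with "delta_rot": the turn, a rotation vector about the world's x, y, z normalised to -1 to 1, where 1 is 0.1 rad, a list of three; "travel": the shift along the world's x, y, z normalised to -1 to 1, where 1 is 0.025 m, a list of three; "fingers": the closure, from -1 (fully open) to 1 (shut). In form: [{"delta_rot": [ax, ay, az], "travel": [tx, ty, tz], "fingers": fingers}, ...]. A call has 1 to 5 rows; each row shifts and turns the commanded pose from where the row before left it; what a row does not reach is not made up. A row lasts 1/8 s, in which the tool goes at most 62.5 mm and 10.7 degrees, less where a joint would pass 70% of its speed; a pose out of reach is approached as far as the arm can. A call with a number of a shift or a turn outside -1 to 1 is refused whole. A call with a gripper value outside its range is refused whole. The fingers move at their own pace and stop on an object; "squeeze" is the grip in N (left out, the last holds). Time passes only in rows, so rows that do not move let the fingers close. It gives the time, the measured TCP pose, the force, the opening and the grip force at its end, in the units of the state.
- env.get_state(): the state, without advancing time (a new reading comes with each control period).
- env.read_camera(name): name is "side" or "top"; returns a dict with "color" (400x640x3 uint8, red, green, blue), "fx", "fy", "cx", "cy" (pixels), "world_from_camera" (4x4, takes a point from camera to world coordinates). Camera axes: x right, y up, looking along -z (the intrinsics and any distortion apply to the point x, -y, -z); pixel columns grow to the right and rows downward; lengths in m; the calibration is good to about 2 mm. A picture is of the moment at which its call begins. There is no depth.
- env.hand_in(): hands the job in; it is judged then, once.
The state is a dict: "clock": time; "joint_pos": joint angles; "qvel": joint speeds; "tau": joint torques, N m; "tcp_pos": TCP position; "orientation": TCP orientation; "wrist_force": force on the tool from outside, world axes, zero at the start; "ft_torque": the same for the moment, N m; "finger_gap": finger opening in m; "grip_force": force on a finger pad.
Only numpy, scipy, OpenCV 4.12 (cv2) and the standard library are available. Lean on these libraries where they do the work, as an engineer would, in place of code of your own. Each camera call takes 0.05 s, during which the arm holds its last target. There are 200 camera calls.

## Working session

There is one attempt and no reset: what is moved stays moved. The work goes in short steps, Python scripts to look and compute and a tool call to move; the robot and the scene stay as the last step left them, time stands still between calls to the robot, and variables do not carry over. Pictures are saved under pics/ and viewed, at most 10 in all, crops included, and the job is handed in when it is done.

Besides the shell and the picture viewer there is one more tool, called after ">>>" as name(argument=value, ...), one argument or row to a line, values as JSON. carry_out: Moves the arm, as the interface text tells. Its arguments: {"type":"object","properties":{"series":{"type":"array","items":{"type":"object","properties":{"delta_rot":{"type":"array","items":{"type":"number"}},"travel":{"type":"array","items":{"type":"number"}},"fingers":{"type":"number"}}}},"squeeze":{"type":"number"}},"required":["series"]}

```bash
mkdir -p pics
python3 - <<'E'
from workcell import env
import cv2,numpy as np
for n in("top","side"):
    r=env.read_camera(n); cv2.imwrite(f"pics/{n}0.png",r["color"][:,:,::-1])
    print(n,r["fx"],r["fy"],r["cx"],r["cy"],[k for k in r]);print(np.round(r["world_from_camera"],4).tolist())
print(env.get_state())
E
```

```text
top 435.9469633972203 435.9469633972203 328.931401229998 198.6834515534361 ['color', 'fx', 'fy', 'cx', 'cy', 'world_from_camera']
[[-0.0452, 0.971, -0.2347, 0.3586], [-0.999, -0.0452, 0.0054, 0.0678], [-0.0054, 0.2347, 0.9721, 1.1453], [0.0, 0.0, 0.0, 1.0]]
side 458.2296878132748 458.2296878132748 320.61321231504974 201.82857192171494 ['color', 'fx', 'fy', 'cx', 'cy', 'world_from_camera']
[[-0.9905, 0.052, -0.127, 0.4309], [-0.1372, -0.4128, 0.9004, 1.2448], [-0.0056, 0.9093, 0.416, 0.6366], [0.0, 0.0, 0.0, 1.0]]
{'clock': 0.1, 'joint_pos': array([-1.41662106e+00,  3.13969983e-01,  4.50963004e-02,  1.30358345e+00,
        9.81950805e-06,  1.43120497e+00]), 'qvel': array([-0.0006299 , -0.00217563,  0.00305179, -0.00025932,  0.00045442,
        0.00033275]), 'tau': array([ 2.30595761e-03, -4.81722879e+01,  2.99245691e+01,  1.27963957e-02,
       -1.86847615e-04, -1.15307593e-06]), 'tcp_pos': array([ 0.166426  , -0.54992274,  0.23047413]), 'orientation': array([-8.30415430e-04,  9.89231686e-01,  1.46355668e-01, -1.14557456e-06]), 'wrist_force': array([ 0.23097801,  0.4429749 , -0.58238793]), 'ft_torque': array([-0.00088221,  0.02124971, -0.02279727]), 'grip_force': 0.0, 'finger_gap': 0.08566821748306205}
```

View pics/top0.png

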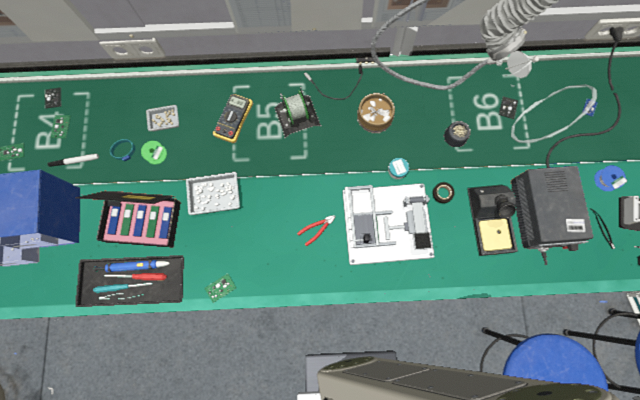

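View pics/side0.png

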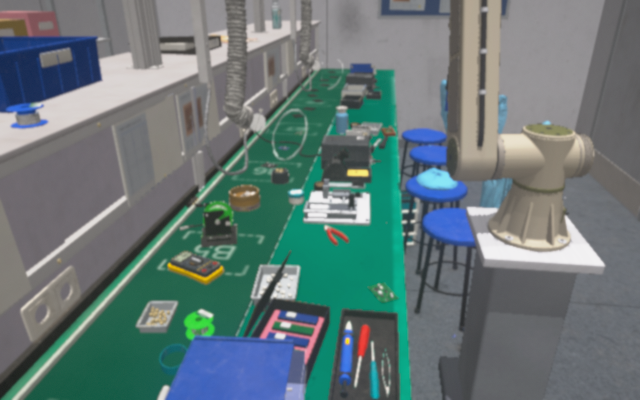

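The top view shows the fixture at about columns 343–433 and rows 183–263. The treadle is on its right and the shutter on its left. I'll enlarge it next.

Run:
```python
import cv2
a=cv2.imread("pics/top0.png")[176:272,336:442]
cv2.imwrite("pics/top0c.png",cv2.resize(a,None,fx=6,fy=6,interpolation=cv2.INTER_CUBIC))
a=cv2.imread("pics/side0.png")[165:230,295:380]
cv2.imwrite("pics/side0c.png",cv2.resize(a,None,fx=8,fy=8,interpolation=cv2.INTER_CUBIC))
```

```text
(no output)
```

View pics/top0c.png

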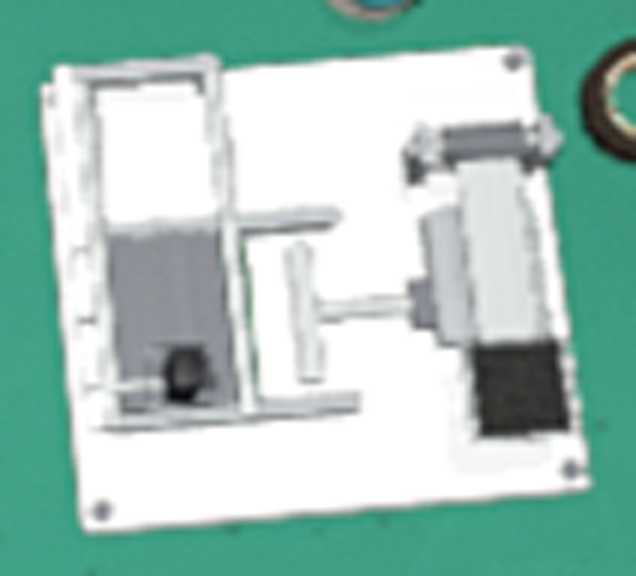

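View pics/side0c.png

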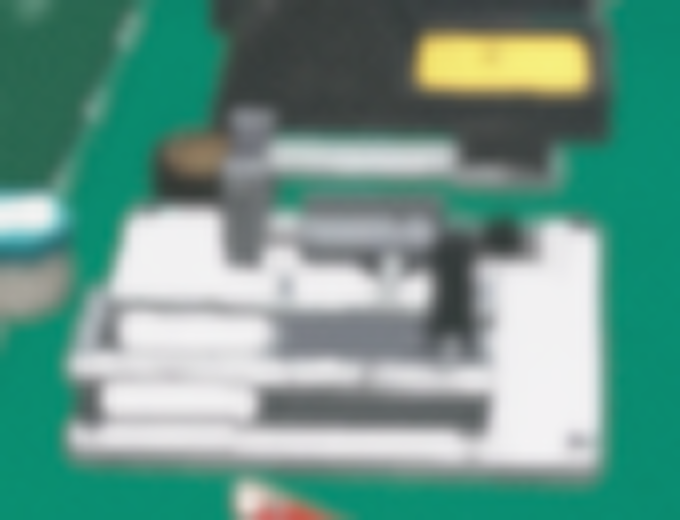

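The top crop shows plate corners at (83,528), (590,487), (530,47) and (43,85), the pad centre at (520,388) and the tab top at (185,362). The side crop shows near corners at (600,460) and (600,222) and the tab top at (455,240). I'll fit the fixture pose to these.

```bash
cat > h.py <<'E'
from workcell import env
import cv2,numpy as np
from scipy.optimize import least_squares
from scipy.spatial.transform import Rotation as R
F=lambda p,P:np.r_[p[0]+np.cos(p[2])*P[0]-np.sin(p[2])*P[1],p[1]+np.sin(p[2])*P[0]+np.cos(p[2])*P[1],P[2]]
def proj(r,X):
    c=np.linalg.inv(r["world_from_camera"])@np.r_[X,1]
    return np.array([r["cx"]+r["fx"]*c[0]/-c[2],r["cy"]-r["fy"]*c[1]/-c[2]])
E
python3 - <<'E'
from h import *
t=env.read_camera("top");s=env.read_camera("side")
T=[((-85,90,12),(83,528)),((-85,-130,12),(590,487)),((115,-130,12),(530,47)),((115,90,12),(43,85)),((-45,-95,59),(520,388)),((-28,45,81),(185,362))]
S=[((-85,90,12),(600,460)),((-85,-130,12),(600,222)),((-28,45,81),(455,240))]
ob=[(t,np.array(P)/1e3,(np.array(u)+.5)/6-.5+[336,176],'t') for P,u in T]+[(s,np.array(P)/1e3,(np.array(u)+.5)/8-.5+[295,165],'s') for P,u in S]
f=lambda p,o:np.concatenate([proj(c,F(p,P))-u for c,P,u,_ in o])
for o in(ob,ob[:6],ob[6:],ob[:4]):
    q=least_squares(f,[.5,0,0],args=(o,),loss='soft_l1');print(q.x.round(4),f(q.x,o).reshape(-1,2).round(1).tolist())
p=least_squares(f,[.5,0,0],args=(ob,)).x
for n,P in dict(pad=(-45,-95,59),tab=(-28,45,81),half=(2,45,81)).items():print(n,F(p,np.array(P)/1e3).round(4))
print(R.from_quat(np.roll(env.get_state()["orientation"],-1)).as_matrix().round(3))
E
```

```text
[ 0.5452 -0.0702  0.0337] [[-0.2, 0.2], [0.1, 0.2], [0.0, -0.7], [-0.2, -0.7], [-0.0, -0.1], [0.1, 0.6], [-0.1, -0.2], [0.4, 0.3], [0.1, -0.6]]
[ 0.5451 -0.0702  0.0327] [[-0.2, 0.2], [0.1, 0.3], [0.1, -0.6], [-0.1, -0.7], [-0.0, -0.0], [0.1, 0.6]]
[ 0.5455 -0.0682  0.0419] [[0.0, -0.0], [-0.1, 0.5], [0.0, -0.4]]
[ 0.5446 -0.0703  0.0342] [[-0.1, 0.4], [0.1, 0.4], [0.1, -0.5], [-0.1, -0.5]]
pad [ 0.5034 -0.1666  0.059 ]
tab [ 0.5157 -0.0261  0.081 ]
half [ 0.5456 -0.0251  0.081 ]
[[ 0.957  0.29  -0.   ]
 [ 0.29  -0.957  0.001]
 [ 0.    -0.001 -1.   ]]
```

>>> carry_out(
  series=[
    {"delta_rot":[0,0,-0.15],"travel":[0.84,0.96,0],"fingers":1},
    {"delta_rot":[0,0,-0.15],"travel":[0.84,0.96,0],"fingers":1},
    {"delta_rot":[0,0,-0.15],"travel":[0.84,0.96,0],"fingers":1},
    {"delta_rot":[0,0,-0.15],"travel":[0.84,0.96,0],"fingers":1},
    {"delta_rot":[0,0,-0.15],"travel":[0.84,0.96,0],"fingers":1},
  ],
  squeeze=40,
)

```text
clock: 0.82
tcp_pos: [0.272, -0.4295, 0.2312]
orientation: [-0.0, 0.994, 0.109, -0.0]
wrist_force: [-0.5, 0.0, 0.1]
finger_gap: 0.0005
grip_force: 0.0
```

>>> carry_out(
  series=[
    {"delta_rot":[0,0,-0.15],"travel":[0.84,0.96,0],"fingers":1},
    {"delta_rot":[0,0,-0.15],"travel":[0.84,0.96,0],"fingers":1},
    {"delta_rot":[0,0,-0.15],"travel":[0.84,0.96,0],"fingers":1},
    {"delta_rot":[0,0,-0.15],"travel":[0.84,0.96,0],"fingers":1},
    {"delta_rot":[0,0,-0.15],"travel":[0.84,0.96,0],"fingers":1},
  ],
)

```text
clock: 1.45
tcp_pos: [0.377, -0.3095, 0.2312]
orientation: [-0.0, 0.997, 0.072, -0.0]
wrist_force: [0.4, -0.4, -0.4]
finger_gap: 0.0002
grip_force: 0.0
```

>>> carry_out(
  series=[
    {"delta_rot":[0,0,-0.15],"travel":[0.84,0.96,-0.5],"fingers":1},
    {"delta_rot":[0,0,-0.15],"travel":[0.84,0.96,-0.5],"fingers":1},
    {"delta_rot":[0,0,-0.15],"travel":[0.84,0.96,-0.5],"fingers":1},
    {"delta_rot":[0,0,-0.15],"travel":[0.84,0.96,-0.5],"fingers":1},
    {"delta_rot":[0,0,-0.15],"travel":[0.84,0.96,-0.5],"fingers":1},
  ],
)

```text
clock: 2.08
tcp_pos: [0.482, -0.1895, 0.1683]
orientation: [0.0, 0.999, 0.034, -0.0]
wrist_force: [0.8, -0.4, -0.7]
finger_gap: -0.0002
grip_force: 0.0
```

```bash
python3 -c "
from h import *
s=env.get_state();print(s['clock'],s['tcp_pos'],s['joint_pos'].round(3),s['wrist_force'],R.from_quat(np.roll(s['orientation'],-1)).as_matrix().round(3))"
```

```text
2.075 [ 0.48204407 -0.18947681  0.16829691] [-0.53   0.232 -0.22   1.119 -0.     2.544] [ 0.76665248 -0.37645451 -0.69209124] [[ 0.998  0.068 -0.   ]
 [ 0.068 -0.998 -0.   ]
 [-0.     0.    -1.   ]]
```

>>> carry_out(
  series=[
    {"delta_rot":[0,0,0],"travel":[0.43,0.46,-0.8],"fingers":1},
    {"delta_rot":[0,0,0],"travel":[0.43,0.46,-0.8],"fingers":1},
    {"delta_rot":[0,0,0],"travel":[0,0,-0.8],"fingers":1},
    {"delta_rot":[0,0,0],"travel":[0,0,-0.8],"fingers":1},
    {"delta_rot":[0,0,0],"travel":[0,0,-0.8],"fingers":1},
  ],
)

```text
clock: 2.7
tcp_pos: [0.5029, -0.1672, 0.068]
orientation: [-0.0, 0.999, 0.035, -0.0]
wrist_force: [1.3, 0.1, 0.3]
finger_gap: -0.0001
grip_force: 0.0
```

>>> carry_out(
  series=[
    {"delta_rot":[0,0,0],"travel":[0,0,-0.2],"fingers":1},
    {"delta_rot":[0,0,0],"travel":[0,0,-0.2],"fingers":1},
    {"delta_rot":[0,0,0],"travel":[0,0,-0.2],"fingers":1},
  ],
)

```text
clock: 3.08
tcp_pos: [0.5031, -0.1676, 0.0545]
orientation: [0.0, 0.999, 0.034, 0.0]
wrist_force: [-3.2, 1.4, 5.6]
finger_gap: 0.0001
grip_force: 2.9
```

>>> carry_out(
  series=[
    {"delta_rot":[0,0,0],"travel":[0,0,-0.16],"fingers":1},
    {"delta_rot":[0,0,0],"travel":[0,0,-0.16],"fingers":1},
    {"delta_rot":[0,0,0],"travel":[0,0,-0.16],"fingers":1},
    {"delta_rot":[0,0,0],"travel":[0,0,0],"fingers":1},
  ],
)

```text
clock: 3.58
tcp_pos: [0.5034, -0.1676, 0.0429]
orientation: [0.0, 0.999, 0.034, 0.001]
wrist_force: [-2.4, 0.6, 7.2]
finger_gap: -0.0
grip_force: 3.7
```

>>> carry_out(
  series=[
    {"delta_rot":[0,0,0],"travel":[0,0,-0.1],"fingers":1},
    {"delta_rot":[0,0,0],"travel":[0,0,-0.1],"fingers":1},
    {"delta_rot":[0,0,0],"travel":[0,0,0],"fingers":1},
  ],
)

```text
clock: 3.95
tcp_pos: [0.5039, -0.1676, 0.0383]
orientation: [0.0, 0.999, 0.034, 0.001]
wrist_force: [-1.8, 1.6, 8.3]
finger_gap: -0.0
grip_force: 4.2
```

>>> carry_out(
  series=[
    {"delta_rot":[0,0,0],"travel":[0,0,-0.08],"fingers":1},
    {"delta_rot":[0,0,0],"travel":[0,0,0],"fingers":1},
  ],
)

```text
clock: 4.2
tcp_pos: [0.5041, -0.1676, 0.0366]
orientation: [0.0, 0.999, 0.035, 0.001]
wrist_force: [-0.4, 1.3, 9.0]
finger_gap: -0.0003
grip_force: 4.5
```

>>> carry_out(
  series=[
    {"delta_rot":[0,0,0],"travel":[0,0,-0.06],"fingers":1},
    {"delta_rot":[0,0,0],"travel":[0,0,0],"fingers":1},
  ],
)

```text
clock: 4.45
tcp_pos: [0.5042, -0.1676, 0.0362]
orientation: [0.001, 0.999, 0.035, 0.002]
wrist_force: [-4.2, 3.0, 17.5]
finger_gap: -0.0002
grip_force: 9.0
```

>>> carry_out(
  series=[
    {"delta_rot":[0,0,0],"travel":[0,0,-0.03],"fingers":1},
    {"delta_rot":[0,0,0],"travel":[0,0,0],"fingers":1},
    {"delta_rot":[0,0,0],"travel":[0,0,0],"fingers":1},
  ],
)

```text
clock: 4.82
tcp_pos: [0.5043, -0.1677, 0.036]
orientation: [0.001, 0.999, 0.035, 0.002]
wrist_force: [-6.0, 3.5, 22.2]
finger_gap: -0.0
grip_force: 11.2
```

>>> carry_out(
  series=[
    {"delta_rot":[0,0,0],"travel":[0,0,0.3],"fingers":1},
    {"delta_rot":[0,0,0],"travel":[0,0,0.4],"fingers":1},
    {"delta_rot":[0,0,0],"travel":[0,0,0.8],"fingers":1},
    {"delta_rot":[0,0,0],"travel":[0,0,1],"fingers":1},
    {"delta_rot":[0,0,0],"travel":[-1,0,1],"fingers":0},
  ],
)

```text
clock: 5.45
tcp_pos: [0.4796, -0.168, 0.1214]
orientation: [0.001, 0.999, 0.035, 0.001]
wrist_force: [-1.1, 0.9, 0.7]
finger_gap: 0.017
grip_force: 0.0
```

>>> carry_out(
  series=[
    {"delta_rot":[0,0,0],"travel":[-1,0,1],"fingers":0},
    {"delta_rot":[0,0,0],"travel":[-1,0,1],"fingers":0},
  ],
)

```text
clock: 5.7
tcp_pos: [0.4277, -0.1676, 0.1713]
orientation: [0.0, 0.999, 0.034, 0.001]
wrist_force: [-0.1, -0.9, -0.4]
finger_gap: 0.0425
grip_force: 0.0
```

Run:
```python
from h import *
t=env.read_camera("top")["color"][176:272,336:442,::-1];s=env.read_camera("side")["color"][165:230,295:380,::-1]
a=cv2.resize(t,None,fx=4,fy=4,interpolation=cv2.INTER_CUBIC);b=cv2.resize(s,(370,384),interpolation=cv2.INTER_CUBIC)
b=cv2.resize(s,None,fx=4,fy=4,interpolation=cv2.INTER_CUBIC);b=cv2.copyMakeBorder(b,0,384-b.shape[0],0,0,cv2.BORDER_CONSTANT)
cv2.imwrite("pics/after.png",np.hstack([a,b]))
```

```text
(no output)
```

View pics/after.png

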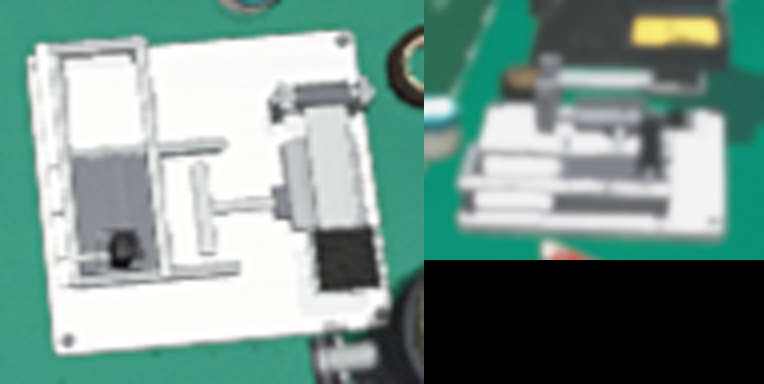

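The top crop shows the green strip beside the shutter gone, so the board is home. The pusher has retracted and the pad is back up at (347,258). Next is the tab.

>>> carry_out(
  series=[
    {"delta_rot":[0,0,-0.06],"travel":[0.59,0.94,-0.28],"fingers":0},
    {"delta_rot":[0,0,-0.06],"travel":[0.59,0.94,-0.28],"fingers":0},
    {"delta_rot":[0,0,-0.06],"travel":[0.59,0.94,-0.28],"fingers":0},
    {"delta_rot":[0,0,-0.06],"travel":[0.59,0.94,-0.28],"fingers":0},
    {"delta_rot":[0,0,-0.06],"travel":[0.59,0.94,-0.28],"fingers":0},
  ],
)

```text
clock: 6.42
tcp_pos: [0.503, -0.049, 0.1342]
orientation: [0.0, 1.0, 0.019, 0.0]
wrist_force: [0.5, -0.1, 0.2]
finger_gap: 0.0428
grip_force: 0.0
```

>>> carry_out(
  series=[
    {"delta_rot":[0,0,0],"travel":[0.59,0.95,-0.28],"fingers":0},
    {"delta_rot":[0,0,0],"travel":[0,0,0],"fingers":0},
  ],
)

```text
clock: 6.68
tcp_pos: [0.5174, -0.0247, 0.1269]
orientation: [-0.0, 1.0, 0.021, -0.0]
wrist_force: [-0.6, -0.4, 0.4]
finger_gap: 0.0432
grip_force: 0.0
```

Run:
```python
from h import *
s=env.get_state();print(s['tcp_pos'],s['joint_pos'].round(3),s['finger_gap'])
t=env.read_camera("side")["color"][135:235,285:385,::-1]
cv2.imwrite("pics/above.png",cv2.resize(t,None,fx=6,fy=6,interpolation=cv2.INTER_CUBIC))
```

```text
[ 0.51736306 -0.02472393  0.12685019] [-0.203  0.261 -0.289  1.022  0.     2.897] 0.04318727858135614
```

View pics/above.png

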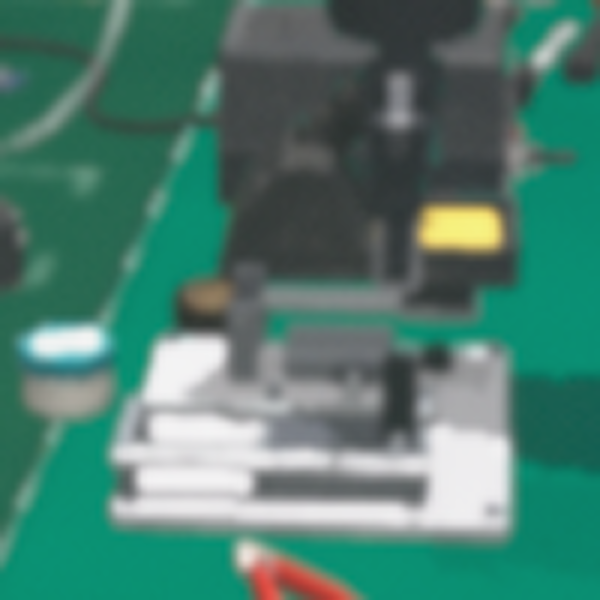

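The side view shows the fingers (column ~400) straight above the tab (column ~402), so I'll descend and grip.

>>> carry_out(
  series=[
    {"delta_rot":[0,0,0],"travel":[-0.06,-0.06,-0.8],"fingers":0},
    {"delta_rot":[0,0,0],"travel":[0,0,-0.8],"fingers":0},
    {"delta_rot":[0,0,0],"travel":[0,0,-0.8],"fingers":0},
    {"delta_rot":[0,0,0],"travel":[0,0,-0.7],"fingers":0},
    {"delta_rot":[0,0,0],"travel":[0,0,0],"fingers":0},
  ],
  squeeze=50,
)

```text
clock: 7.35
tcp_pos: [0.5137, -0.0282, 0.0495]
orientation: [-0.0, 1.0, 0.019, -0.001]
wrist_force: [0.0, 0.1, 0.8]
finger_gap: 0.0428
grip_force: 0.0
```

>>> carry_out(
  series=[
    {"delta_rot":[0,0,0],"travel":[0,0,0],"fingers":1},
    {"delta_rot":[0,0,0],"travel":[0,0,0],"fingers":1},
    {"delta_rot":[0,0,0],"travel":[0,0,0],"fingers":1},
    {"delta_rot":[0,0,0],"travel":[0,0,0],"fingers":1},
  ],
)

```text
clock: 7.85
tcp_pos: [0.5157, -0.0278, 0.0516]
orientation: [0.0, 1.0, 0.019, 0.001]
wrist_force: [-1.3, -0.1, 6.1]
finger_gap: 0.0137
grip_force: 50.3
```

>>> carry_out(
  series=[
    {"delta_rot":[0,0,0],"travel":[0.25,0.01,0.04],"fingers":1},
    {"delta_rot":[0,0,0],"travel":[0.25,0.01,0.03],"fingers":1},
    {"delta_rot":[0,0,0],"travel":[0.25,0.01,0],"fingers":1},
    {"delta_rot":[0,0,0],"travel":[0.25,0.01,0],"fingers":1},
    {"delta_rot":[0,0,0],"travel":[0.2,0.01,0],"fingers":1},
  ],
)

```text
clock: 8.48
tcp_pos: [0.5432, -0.0266, 0.0516]
orientation: [0.0, 1.0, 0.019, -0.002]
wrist_force: [-8.1, -2.6, 3.7]
finger_gap: 0.0135
grip_force: 50.0
```

>>> carry_out(
  series=[
    {"delta_rot":[0,0,0],"travel":[0,0,0],"fingers":1},
    {"delta_rot":[0,0,0],"travel":[0,0,0],"fingers":1},
    {"delta_rot":[0,0,0],"travel":[0,0,0],"fingers":1},
  ],
)

```text
clock: 8.85
tcp_pos: [0.5432, -0.0266, 0.0516]
orientation: [0.0, 1.0, 0.019, -0.002]
wrist_force: [-7.6, -2.6, 2.5]
finger_gap: 0.0135
grip_force: 49.9
```

Run:
```python
from h import *
s=env.get_state();print(s['tcp_pos'],s['wrist_force'])
t=env.read_camera("top")["color"][180:255,338:400,::-1];b=env.read_camera("side")["color"][185:230,295:385,::-1]
a=cv2.resize(t,None,fx=5,fy=5,interpolation=cv2.INTER_CUBIC);b=cv2.resize(b,None,fx=5,fy=5,interpolation=cv2.INTER_CUBIC)
b=cv2.copyMakeBorder(b,0,a.shape[0]-b.shape[0],0,0,cv2.BORDER_CONSTANT)
cv2.imwrite("pics/half.png",np.hstack([a,b]))
```

```text
[ 0.54319427 -0.02658237  0.05163912] [-7.61630255 -2.57491943  2.49889432]
```

View pics/half.png

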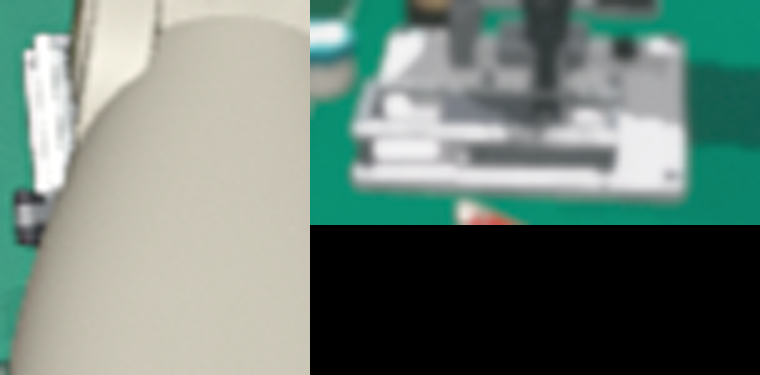

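The top view is blocked by the arm. By the TCP the tab has moved 27.5 mm from rest, and the force of 7.6 N agrees with the spring. About 2.5 mm is left.

>>> carry_out(
  series=[
    {"delta_rot":[0,0,0],"travel":[0.11,0.0,0],"fingers":1},
    {"delta_rot":[0,0,0],"travel":[0,0,0],"fingers":1},
    {"delta_rot":[0,0,0],"travel":[0,0,0],"fingers":1},
    {"delta_rot":[0,0,0],"travel":[0,0,0],"fingers":1},
  ],
)

```text
clock: 9.45
tcp_pos: [0.5458, -0.0265, 0.0517]
orientation: [0.0, 1.0, 0.019, -0.002]
wrist_force: [-7.4, -1.9, 3.6]
finger_gap: 0.0132
grip_force: 50.0
```

Run:
```python
from h import *
s=env.get_state();print(s['tcp_pos'],s['wrist_force'])
r=env.read_camera("side");p=[.5452,-.0702,.0337]
for x in(-28,2,32): print(x,proj(r,F(p,np.array([x,81,38])/1e3)).round(1), ((proj(r,F(p,np.array([x,81,38])/1e3))-[310,185]+.5)*12-.5).round(0))
b=r["color"][185:225,310:375,::-1]
cv2.imwrite("pics/half2.png",cv2.resize(b,None,fx=12,fy=12,interpolation=cv2.INTER_CUBIC))
```

```text
[ 0.54577965 -0.02651644  0.05167405] [-7.43979559 -1.89796749  3.5864293 ]
-28 [350.7 211.9] [494. 329.]
2 [340.7 211.5] [373. 324.]
32 [330.7 211.1] [254. 319.]
```

View pics/half2.png

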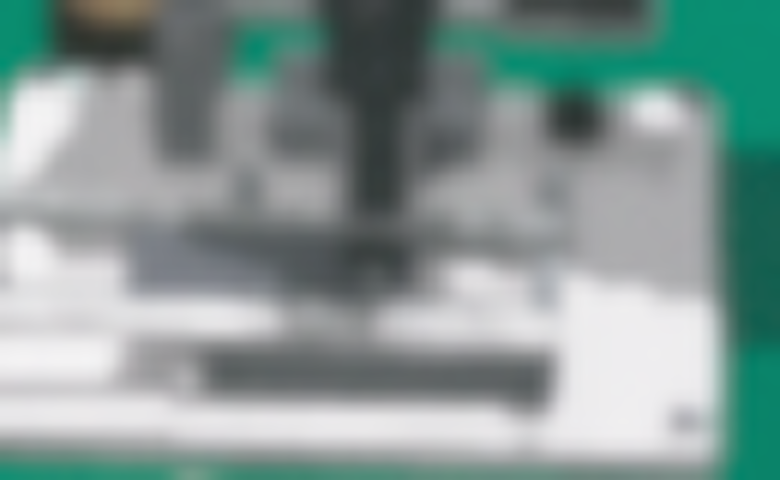

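The side view shows the pointer near column ~370, against a predicted middle mark at 373. Travel from rest is 30.1 mm and the force is 7.4 N, where 7.5 N is expected at half. I'm handing in.

```bash
python3 -c "
from workcell import env
print(env.hand_in())"
```

```text
the job is handed in; nothing more can be done
None
```

I pressed the treadle down to its stop and let it back up, and the top view showed the board home; the job was handed in with the gripper holding the shutter about 30.1 mm open, at the middle mark, though the hand-in gave no verdict.

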